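# Seat the cell row and switch on the guarded load tester

### The arm

A 6-joint arm with a two-finger parallel gripper is mounted at the origin on a cart in front of the work surface, level with it; the furniture and walls round the work are solid. World frame = base frame: x ahead of the robot, y to its left, z up, the work surface at z = 0. Lengths are in mm, angles in degrees, forces in N, time in s.
With the tool pointing down it reaches from about 350 to 850 mm from the base axis. Payload 8.1 kg.
Tool frame: the origin (TCP) lies on the centre line of the jaws, within the pads' length; the fingertips stand r.tip_extent ahead of it and the grasp point (between the pads) lies 8 mm behind it (r.tip_extent is the distance from the TCP to the fingertips, in mm); z points along the fingers, y is the direction in which the jaws open and shut (so a half turn about z gives the same grasp; the last joint's range is limited). The gripper opens to 85 mm and grips with 20 to 120 N. Pads are 22 mm wide; open, the fingers measure 114 mm over their backs; the gripper's body (76 mm by 85 mm) begins 54 mm behind the grasp point. The pads swing forward as they close: fully open they stand 13 mm farther back than shut.
Start: joints at [72.342, 7.471, 85.268, -0, 87.261, -4.893], TCP at [132.554, 585.179, 242.292] pointing down, gripper open.
Joint ranges: [-169.43, 169.43], [-51.17, 129.36], [1.28, 143.12], [-76.62, 256.62], [0, 156.53], [-152.29, 152.29]. Speed limits (degrees/s): [136.94, 136.94, 159.86, 180, 180, 180].

### API

Orientations are given as [roll, pitch, yaw] about the fixed x, y, z axes, in that order (R = Rz(yaw) Ry(pitch) Rx(roll)).
In Python, from bench import sense, optics, hand_in, spotter, r gives the robot as it stands.
- The arm moves only by the tool apply_moves, never from a script. Its argument "series" is a list of rows, each a list of 3 entries, a list of its own where there are three numbers: the opening, from 0 (shut) to 1 (fully open), then the shift along the world's x, y, z in m, then the turn about the world's z in rad. In form: [[grip, [x, y, z], turn], ...]. A call has 1 to 5 rows; each row is the pose to reach, as a shift and turn from the pose measured when the call began; what a row does not reach only later rows make up. A row lasts 1/8 s, in which the tool goes at most 62.5 mm and 10.7 degrees, less where a joint would pass 70% of its speed; a pose out of reach is approached as far as the arm can. A call with a gripper value outside its range is refused whole. The fingers move at their own pace and stop on an object; "grip_force" is the grip in N (left out, the last holds). Time passes only in rows, so rows that repeat a pose let the fingers close. It gives the time, the measured TCP pose, the force and the opening at its end, in the units of the state.
- sense(): the state, without advancing time (a new reading comes with each control period).
- optics.snapshot(name): name is "side" or "top" or "wrist"; returns a dict with "color" (384x512x3 uint8, blue, green, red), "intrinsics" (3x3 intrinsics, pixels), "rvec" (rotation vector, rad) and "tvec" (3), from world to camera coordinates, as OpenCV has them. Camera axes: x right, y down, z forward; pixel columns grow to the right and rows downward; lengths in mm; the calibration is good to about 2 mm. A picture is of the moment at which its call begins. There is no depth.
- hand_in(): hands the job in, once; it reports no verdict.
Trained networks look in a picture, given as the dict that the camera call returned (one of the last four; its "shot" number tells which), for a name from the list of things; names that differ only in an ending like _2 or _b are one class to them, and where a whole thing is asked for, a point or a joint stands for the part that bears it (a point fixed in the world has none). Each returns a list of dicts, best first, with "p" (0 to 1); they miss things now and then, are a little off and sometimes report something else, mostly with a low value. They report only what shows in the picture. A call takes as long as a camera call.
- spotter.search_frame(picture, query): "xyz" ([x, y, z] in mm, in the coordinates of the camera as it stood for that picture, good to about 4 mm: the middle of the surface that is visible of it).
- spotter.masks_of(picture, query): "mask" (384x512 bool, what is visible of it).
The state is a dict: "time": time; "joint_pos": joint angles; "qd": joint speeds; "joint_efforts": joint torques, N m; "tool_pos": TCP position; "tcp_rot": TCP orientation; "ft_force": force on the tool from outside, world axes, zero at the start; "wrist_torque": the same for the moment, N m; "finger_gap": finger opening in mm.
Only numpy, scipy, OpenCV 4.12 (cv2) and the standard library are available. Lean on these libraries where they do the work, as an engineer would, in place of code of your own. Each camera call takes 0.05 s, during which the arm holds its last target.

### The job

Two single-bay battery load testers stand on the bench; in one of them the row of cells still sticks out short of the contacts. Push that row fully home against its contacts, then lift the same tester's sprung switch guard with a finger and, with the guard held up, flip the toggle beneath it over to on (towards the guard's hinge) and let the guard drop shut over it. Do it by pushing and touching with the fingers, lift or carry nothing loose, and leave the other tester (cells, guard and switch: it is running) and the things lying about as they are.

Things in the scene. Friction and masses are not known exactly. Their poses are not given: they have to be found in the camera images.
- tester_a: The load tester to work on: fixed grey box 230 (x) x 133 (y) x 50 mm. Origin on the bench under its centre; +x points away from the robot (give or take its yaw), y across, z up. Front half (x -115 to 0) is the bay: floor 10 mm above the bench, open front end, side walls 16 mm above the floor and 121 mm apart. Back half: housing with the black switch panel on top, z = 50 mm.
- contacts_a (a point): Centre of the black contact block's face with six brass studs, across the far end of tester_a's bay: x = -6, y = 0, z = 19 mm in tester_a's frame.
- tester_b: The other load tester, built like tester_a; running, to be left alone. Same frame.
- cells_a_mid (a point): Centre of the row of six grey taped cells in tester_a's bay: 113 mm across the bay, 70 mm along it (x of the tester), 18 mm high, about 0.42 kg, loose on the bay floor, slides with 2 to 5 N. Starts 18 to 30 mm short of the contacts; home, with its far end on the contact block, this point is at about x = -41 mm in tester_a's frame.
- cells_b_mid (a point): Centre of the row of cells in tester_b, already home; leave it.
- guard_a (a joint): Guard over tester_a's toggle: bright metal cover 26 mm wide, open at the front, cheeks 21 mm apart inside, reaching 53 mm forward of its hinge. Radians: 0 shut, grows as its front swings up and back, stop at 1.6. A light spring and its weight (0.3 to 0.8 N at the lip) always close it: it does not stay up, it rests on what holds it.
- guard_a_lip (a point): Front edge of guard_a's upturned lip, moves with it. Shut: x = 39.5, y = 0, z = 94 mm in tester_a's frame (44 mm above the panel); free space before and below it. Beside the guard on the panel: a knob 13 mm high 38 mm to its right and a flat read-out to its left.
- guard_a_hinge (a point): Hinge line (along the tester's y) of guard_a, at x = 92, z = 58 mm in tester_a's frame; fixed.
- toggle_a (a joint): Toggle lever of tester_a, under guard_a: steel bat 8 mm thick, tip 31 mm from its pivot. Radians, 0 off (leans 0.35 rad to the front, -x), 0.7 on (leans 0.35 rad to the back, towards the hinge). Over-centre spring: about 2.5 N at the tip to start it, snaps across past 0.35 and stays.
- toggle_a_tip (a point): Rounded tip of toggle_a, moves with it: off at x = 64, z = 85 mm, on at x = 86, z = 85 mm in tester_a's frame. Pivot at x = 75, z = 56 mm; below z = 60 mm stands its fixed bush, 12 mm thick.
- guard_b (a joint): Guard of tester_b, same kind, shut; leave it.
- toggle_b (a joint): Toggle of tester_b, same kind, on (0.7); leave it.
- screw_dish: Bystander: pale round dish of screws, 66 mm across, 15 mm high, at the left.
- long_nose: Bystander: long-nose pliers with blue handles, 165 mm, 12 mm high, lying in front of the testers.
- tweezers_steel: Bystander: steel tweezers, 118 mm, 8 mm high, lying in front of the testers.
- multimeter: Bystander: yellow multimeter, 130 x 66 x 39 mm, lying at the right.
- fuse_box: Bystander: small carton, 40 x 62 x 30 mm, at the right.

How it is judged (in metres and radians):
On the way, in this order (a step that is already met when the one before it is completed fails the run):
1. the row of cells in tester_a is pushed home (within 4 mm of its contacts), the switch still off (x of cells_a_mid in the frame of tester_a above -0.045 m and value of joint toggle_a below 0.2 rad), for 0.1 s.
2. guard_a is lifted (more than 0.2 rad) with the toggle still off (value of joint guard_a above 0.2 rad and value of joint toggle_a below 0.3 rad), for 0.05 s.
3. the toggle is flipped on while the guard is held up (value of joint toggle_a above 0.55 rad and value of joint guard_a above 0.2 rad), for 0.05 s.
At the end, for the whole second after the job is handed in: Cells of tester_a at rest on the bay floor within 4 mm of the contacts, toggle_a on (over 0.55 rad), guard_a shut over it (under 0.06 rad); tester_b as it was: cells home, guard shut, switch on (value of joint each of guard_a, guard_b below 0.06 rad and value of joint each of toggle_a, toggle_b above 0.55 rad and x of cells_a_mid in the frame of tester_a above -0.045 m and z of cells_a_mid in the frame of tester_a below 0.024 m and linear speed of cells_a below 0.01 m/s and distance of cells_b_mid from where it was at the start of the episode below 0.005 m); the robot touches nothing.
It fails at once if the row of cells of tester_a is lifted (8 mm) (height (world z) of cells_a_mid above 0.027 m).
It fails at once if the other tester is disturbed: guard lifted over 0.2 rad, switch moved, cells shifted over 5 mm (value of joint guard_b above 0.2 rad or value of joint toggle_b below 0.4 rad or distance of cells_b_mid from where it was at the start of the episode above 0.005 m).
It fails at once if a bystander is shifted by more than 25 mm or lifted (distance of any of screw_dish, long_nose, tweezers_steel, multimeter, fuse_box from where it was at the start of the episode above 0.025 m).
It also fails if it takes over 42 s, if anything falls off the work surface, if the arm or the gripper's body presses on something with over 40 N, if the wrist force passes 120 N, or if a joint passes its speed limit or range.

## Working session

There is one attempt and no reset: what is moved stays moved. The work goes in short steps, Python scripts to look and compute and a tool call to move; the robot and the scene stay as the last step left them, time stands still between calls to the robot, and variables do not carry over. Pictures are saved under pics/ and viewed, and the job is handed in when it is done.

Besides the shell and the picture viewer there is one more tool, called after "Request:" as name(argument=value, ...) on one line, values as JSON. apply_moves: Moves the arm, as the interface text tells. Its arguments: {"type":"object","properties":{"series":{"type":"array"},"grip_force":{"type":"number"}},"required":["series"]}

```bash
ls; mkdir -p pics; cat > h.py <<'E'
import numpy as np, cv2
from bench import sense, optics, hand_in, spotter, r
def w(p,c):
    R,_=cv2.Rodrigues(np.array(p['rvec'],float)); return R.T@(np.array(c,float)-np.array(p['tvec'],float).ravel())
def proj(p,X):
    return cv2.projectPoints(np.array(X,float).reshape(-1,1,3),np.array(p['rvec'],float),np.array(p['tvec'],float),np.array(p['intrinsics'],float),None)[0].reshape(-1,2)
def onplane(p,uv,z):
    R,_=cv2.Rodrigues(np.array(p['rvec'],float)); t=np.array(p['tvec'],float).ravel();K=np.array(p['intrinsics'],float)
    d=R.T@np.linalg.inv(K)@np.array([uv[0],uv[1],1.]); o=-R.T@t
    return o+d*(z-o[2])/d[2]
E
python3 - <<'E'
from h import *
s=sense(); print(s); print(r.tip_extent)
for n in ['top','side']:
    p=optics.snapshot(n); cv2.imwrite(f'pics/{n}0.png',p['color'])
    print(n,p['intrinsics'],w(p,[0,0,0]))
    for q in ['tester_a','cells_a_mid','guard_a','toggle_a','guard_a_lip','contacts_a']:
        try:
            for d in spotter.search_frame(p,q)[:4]: print(q,round(d['p'],2),w(p,d['xyz']).round(1))
        except Exception as e: print(q,e)
E
```

```text
pics
{'time': 0.0, 'joint_pos': array([ 7.23408515e+01,  7.51463928e+00,  8.53304364e+01,  5.78197536e-04,
        8.72617026e+01, -4.89408582e+00]), 'qd': array([-0.02208621, -0.02105039,  0.1088873 ,  0.01976099,  0.13637298,
       -0.03208107]), 'joint_efforts': array([ 2.15321570e-04, -5.69432080e+01, -5.00533891e+01, -3.00069132e-04,
        1.53812411e-02, -4.39016776e-05]), 'tool_pos': array([132.39385098, 584.65985574, 241.23821513]), 'tcp_rot': array([-1.79893660e+02, -9.68506375e-03,  1.67234900e+02]), 'ft_force': array([ 0.42362197, -0.3330837 , -0.48240567]), 'wrist_torque': array([-0.00577035,  0.05701443,  0.00307487]), 'finger_gap': 85.17389638618344}
11.0
top [[373.24081438   0.         252.17376107]
 [  0.         373.24081438 183.46048256]
 [  0.           0.           1.        ]] [ 428.4229826   -28.81809452 1260.76139325]
tester_a 0.82 [ 579.7 -144.    49.6]
tester_a 0.66 [624.   91.   46.3]
cells_a_mid 0.56 [533.4 107.7  27.3]
cells_a_mid 0.53 [ 579.2 -144.5   48.3]
guard_a 0.74 [668.3  92.4  91.8]
guard_a 0.46 [ 616.6 -150.2   93.9]
guard_a_lip 0.18 [625.2  98.3  48.6]
contacts_a 0.84 [624.7  99.9  49.9]
side [[433.72132966   0.         261.97570195]
 [  0.         433.72132966 189.31101698]
 [  0.           0.           1.        ]] [402.69962627 845.73118042 691.65146296]
tester_a 0.92 [628.5 136.4  36.5]
tester_a 0.83 [ 582.1 -109.5   36.8]
cells_a_mid 0.79 [531.4 122.8  26.3]
guard_a 0.86 [673.8 107.8  94.4]
guard_a 0.75 [ 630.2 -136.5   86.8]
guard_a_lip 0.72 [672.7 110.9  89.7]
contacts_a 0.66 [627.1 128.5  40.6]
contacts_a 0.36 [367.3 -40.7   8.5]
```

```bash
python3 - <<'E'
import cv2
for n in ['top','side']:
    a=cv2.imread(f'pics/{n}0.png'); 
    cv2.imwrite(f'pics/{n}0b.png',cv2.resize(a,(800,600),interpolation=cv2.INTER_CUBIC))
a=cv2.imread('pics/top0.png')[60:260,130:370] if 0 else cv2.imread('pics/top0.png')
E
```

```text
(no output)
```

View pics/top0b.png

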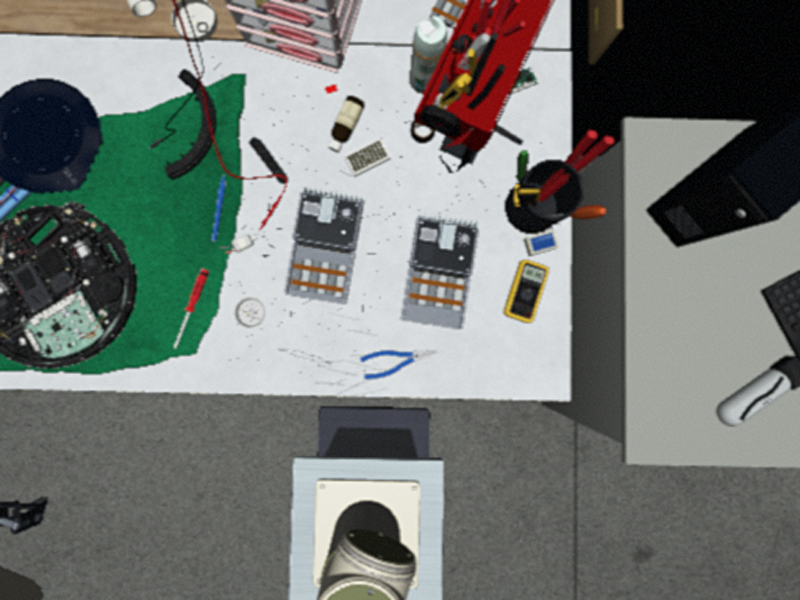

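View pics/side0b.png

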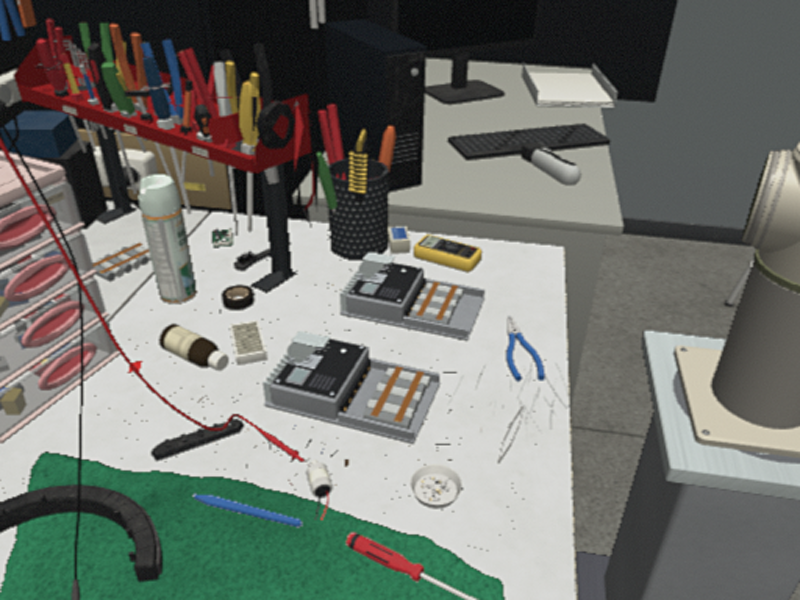

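Left tester (top px ~(325,245)) shows the gap between cells and contacts, so it is tester_a. I now measure its pose accurately.

```bash
python3 - <<'E'
from h import *
p=optics.snapshot('top'); q=optics.snapshot('side')
import pickle; pickle.dump((p,q),open('pq.pkl','wb'))
c=p['color'][110:210,170:320]; cv2.imwrite('pics/topc.png',cv2.resize(c,(780,520),interpolation=cv2.INTER_CUBIC))
c=q['color'][200:290,160:290]; cv2.imwrite('pics/sidec.png',cv2.resize(c,(780,540),interpolation=cv2.INTER_CUBIC))
E
```

```text
(no output)
```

View pics/topc.png

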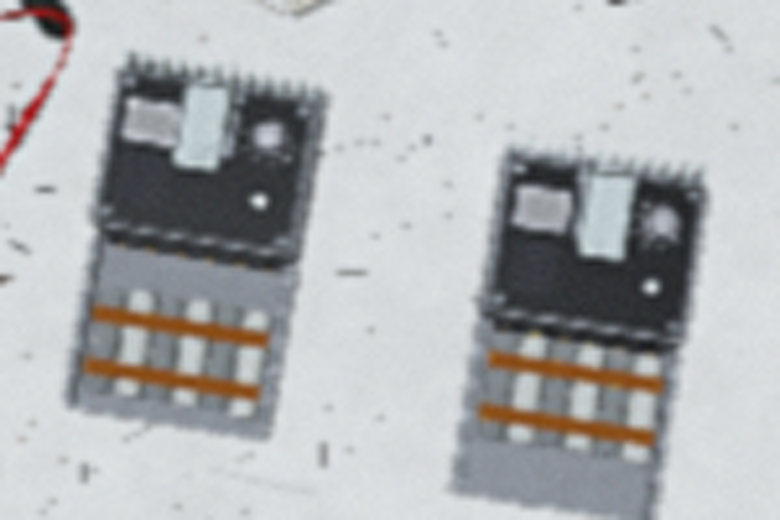

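View pics/sidec.png

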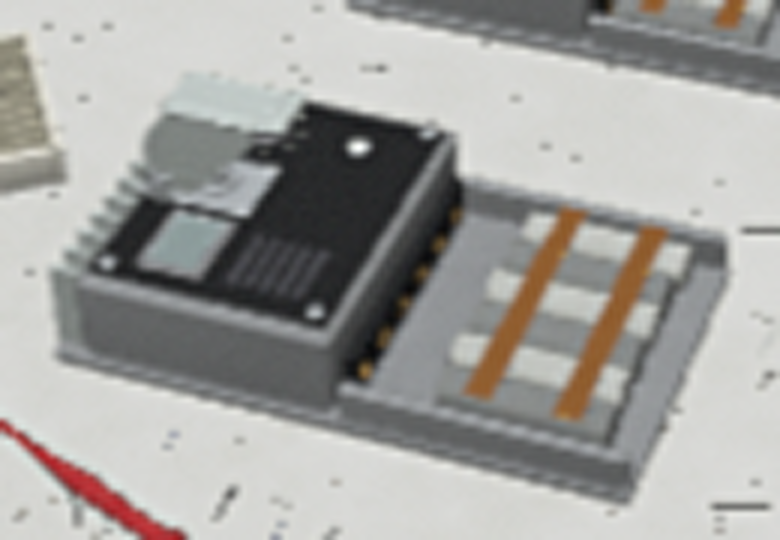

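```bash
cat > fit.py <<'E'
from h import *
import pickle; from scipy.optimize import least_squares
p,q=pickle.load(open('pq.pkl','rb'))
def T(v,X):
    x,y,a=v; c,s=np.cos(a),np.sin(a); X=np.array(X,float); return np.c_[x+c*X[:,0]-s*X[:,1],y+s*X[:,0]+c*X[:,1],X[:,2]]
tp=[((-115,66.5,26),(68,405)),((-115,-66.5,26),(268,437)),((39.5,13,94),(172,163)),((39.5,-13,94),(219,170))]
sp=[((-115,66.5,0),(630,500)),((-115,-66.5,26),(727,240)),((-115,66.5,26),(632,462)),((0,66.5,50),(333,335)),((0,-66.5,50),(455,135))]
def pk(l,s,o): return np.array([a for a,_ in l],float),np.array([np.array(b)/s+o for _,b in l])
A,a=pk(tp,5.2,(170,110)); B,b=pk(sp,6,(160,200))
f=lambda v:np.r_[(proj(p,T(v,A))-a).ravel(),(proj(q,T(v,B))-b).ravel()]
if __name__=='__main__':
    s=least_squares(f,[625,95,-.1],x_scale=[10,10,.1],loss='soft_l1'); v=s.x; print(v,np.degrees(v[2])); print(f(v).round(1))
    np.save('v.npy',v)
    def box(x0,x1,y,z0,z1): 
        P=[(X,Y,Z) for X in(x0,x1) for Y in(-y,y) for Z in(z0,z1)]
        return [(P[i],P[j]) for i in range(8) for j in range(i) if sum(m!=n for m,n in zip(P[i],P[j]))==1]
    L=box(0,115,66.5,0,50)+box(-115,0,66.5,0,26)+[((39.5,-13,94),(39.5,13,94)),((92,-13,58),(92,13,58))]
    for P,sc,o,n in((p,5.2,(170,110),'topc'),(q,6,(160,200),'sidec')):
        im=cv2.imread(f'pics/{n}.png')
        for e in L:
            u=(proj(P,T(v,e))-o)*sc+sc/2-.5
            cv2.line(im,*[tuple(int(k) for k in m) for m in u],(0,0,255),1)
        cv2.imwrite(f'pics/{n}_fit.png',im)
    # cells
    for uv in [(95,300),(268,325),(243,415),(118,395)]:
        X=onplane(p,np.array(uv)/5.2+(170,110),28); d=X[:2]-v[:2]; c,s_=np.cos(v[2]),np.sin(v[2]); print(X.round(0),'local',(c*d[0]+s_*d[1]).round(1),(-s_*d[0]+c*d[1]).round(1))
E
python3 fit.py
```

```text
[ 6.00277822e+02  1.03574719e+02 -1.32221507e-01] -7.575734317135688
[-1.5  0.  -0.2  0.1 -0.2 -0.4 -1.1 -0.4  0.2  1.   0.6 -2.5  0.1 -1.3
 -0.6 -0.3  0.4 -2.7]
[563. 165.  28.] local -45.4 55.4
[549.  54.  28.] local -44.0 -55.8
[491.  68.  28.] local -103.2 -49.3
[502. 148.  28.] local -102.9 31.0
```

```bash
python3 -c "
import cv2,numpy as np
a=cv2.imread('pics/topc_fit.png');b=cv2.imread('pics/sidec_fit.png')
cv2.imwrite('pics/tfit2.png',a[30:450,:345])"
```

```text
(no output)
```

View pics/tfit2.png

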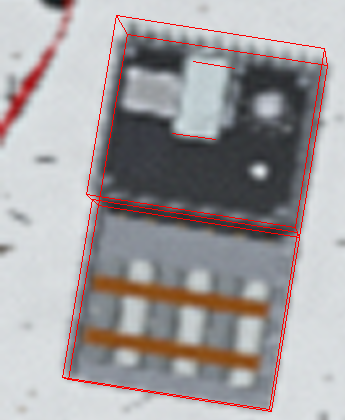

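View pics/sidec_fit.png

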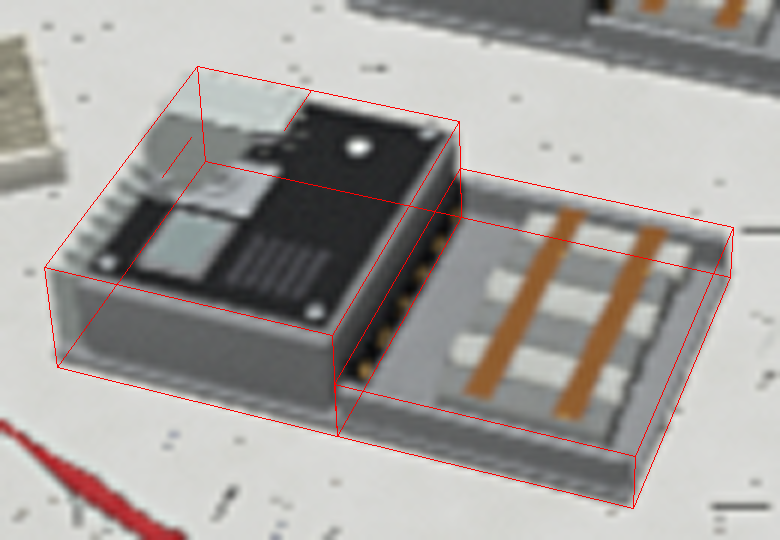

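```bash
python3 - <<'E'
from fit import *
v=np.load('v.npy')
for uv in [(280,348),(345,385),(375,355),(412,350),(250,312),(400,375)]: print(uv,onplane(p,np.array(uv)*.64,5).round(0))
for l in [(-130,0,0),(-100,0,0),(-87,0,0),(39.5,0,94),(75,0,85)]: print(l,T(v,[l]).round(1))
for n in ['tweezers_steel','long_nose','screw_dish']:
    pp=optics.snapshot('side')
    for d in spotter.search_frame(pp,n)[:2]: print(n,d['p'],w(pp,d['xyz']).round(0))
pp=optics.snapshot('wrist');cv2.imwrite('pics/w0.png',pp['color'])
E
```

```text
(280, 348) [380. 192.   5.]
(345, 385) [304.  51.   5.]
(375, 355) [369. -11.   5.]
(412, 350) [382. -90.   5.]
(250, 312) [455. 259.   5.]
(400, 375) [328. -66.   5.]
(-130, 0, 0) [[471.4 120.7   0. ]]
(-100, 0, 0) [[501.2 116.8   0. ]]
(-87, 0, 0) [[514. 115.   0.]]
(39.5, 0, 94) [[639.4  98.4  94. ]]
(75, 0, 85) [[674.6  93.7  85. ]]
long_nose 0.54 [369. -43.  13.]
screw_dish 0.68 [457. 259.   4.]
screw_dish 0.43 [676. 108.  91.]
```

View pics/w0.png

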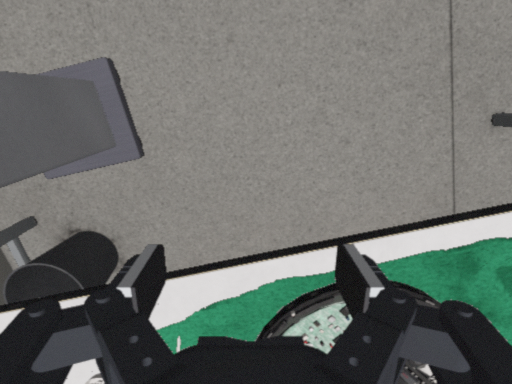

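Request:
apply_moves(series=[[0.4,[0.06,0.0,0.0],0.05],[0.4,[0.12,-0.04,0.0],0.09],[0.4,[0.16,-0.09,0.0],0.09],[0.4,[0.2,-0.14,0.0],0.09],[0.4,[0.23,-0.19,0.0],0.09]])

```text
time: 1.78
tool_pos: [359.5, 400.3, 242.3]
tcp_rot: [180.0, 0.0, 172.4]
ft_force: [-0.1, -0.1, -0.1]
finger_gap: 33.8
```

Request:
apply_moves(series=[[0.4,[0.025,-0.05,0.0],0.0],[0.4,[0.05,-0.1,0.0],0.0],[0.4,[0.07,-0.15,0.0],0.0],[0.4,[0.09,-0.2,0.0],0.0],[0.4,[0.1,-0.25,0.0],0.0]])

```text
time: 2.4
tool_pos: [460.2, 148.5, 242.6]
tcp_rot: [180.0, 0.1, 172.4]
ft_force: [0.4, 0.1, -0.1]
finger_gap: 34.2
```

Request:
apply_moves(series=[[0.4,[0.005,-0.027,-0.04],0.0],[0.4,[0.008,-0.0275,-0.1],0.0],[0.4,[0.008,-0.0275,-0.15],0.0],[0.4,[0.008,-0.0275,-0.19],0.0],[0.4,[0.008,-0.0275,-0.19],0.0]])

```text
time: 3.02
tool_pos: [464.9, 120.5, 49.3]
tcp_rot: [-179.9, -0.3, 172.4]
ft_force: [-0.2, 0.1, 0.3]
finger_gap: 34.2
```

```bash
python3 - <<'E'
from h import *
for n in ['side','wrist']:
    p=optics.snapshot(n);cv2.imwrite(f'pics/{n}1.png',cv2.resize(p['color'][180:300,160:320],(800,600),interpolation=cv2.INTER_CUBIC) if n=='side' else p['color'])
print(sense()['tool_pos'])
E
```

```text
[468.73226118 121.12412433  53.72596843]
```

View pics/side1.png

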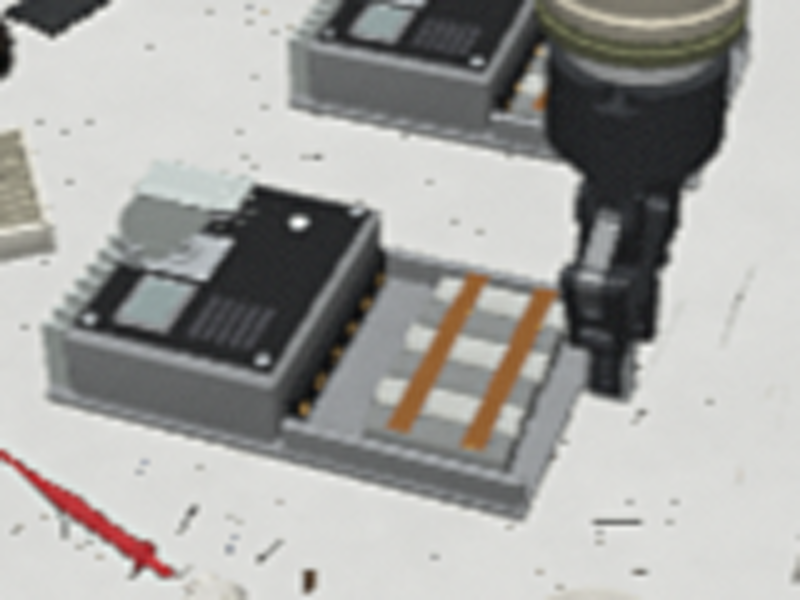

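View pics/wrist1.png

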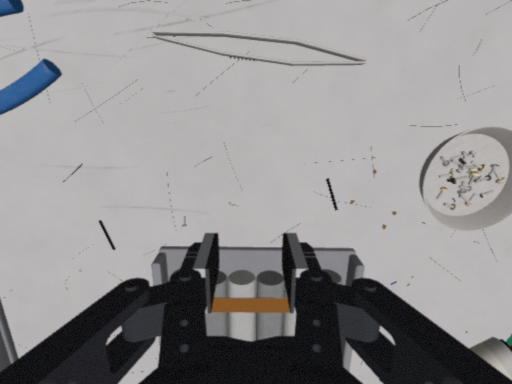

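Request:
apply_moves(series=[[0.4,[0.0,0.0,-0.015],0.0],[0.4,[0.0,0.0,-0.027],0.0],[0.4,[0.004,-0.0005,-0.027],0.0],[0.4,[0.012,-0.0015,-0.027],0.0],[0.4,[0.018,-0.0025,-0.027],0.0]])

```text
time: 3.75
tool_pos: [487.9, 118.6, 27.3]
tcp_rot: [179.9, 0.2, 172.4]
ft_force: [-0.9, -1.2, 0.4]
finger_gap: 34.1
```

```bash
python3 - <<'E'
from h import *
for n in ['side','wrist']:
    p=optics.snapshot(n);cv2.imwrite(f'pics/{n}2.png',cv2.resize(p['color'][180:300,160:320],(800,600),interpolation=cv2.INTER_CUBIC) if n=='side' else p['color'])
print(sense()['tool_pos'],sense()['ft_force'])
E
```

```text
[488.04167477 118.51894947  27.31495794] [-0.01136904  0.64820391 -1.59122721]
```

View pics/side2.png

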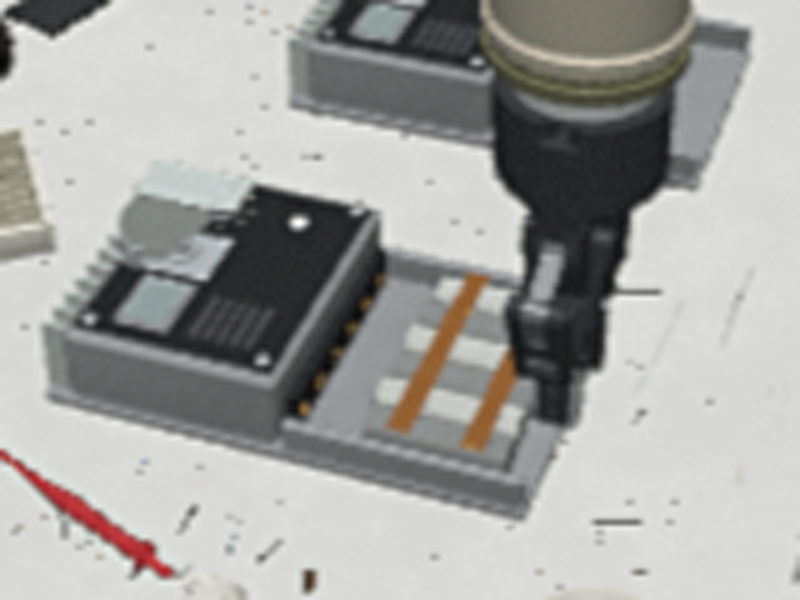

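Request:
apply_moves(series=[[0.4,[0.004,-0.0005,0.0],0.0],[0.4,[0.008,-0.001,0.0],0.0],[0.4,[0.012,-0.0015,0.0],0.0],[0.4,[0.016,-0.002,0.0],0.0],[0.4,[0.018,-0.0025,0.0],0.0]])

```text
time: 4.47
tool_pos: [506.2, 116.0, 27.2]
tcp_rot: [179.9, 0.2, 172.4]
ft_force: [-1.7, 1.0, 0.1]
finger_gap: 33.9
```

Request:
apply_moves(series=[[0.4,[0.002,-0.0,0.0],0.0],[0.4,[0.003,-0.0005,0.0],0.0],[0.4,[0.003,-0.0005,0.0],0.0]])

```text
time: 4.85
tool_pos: [509.4, 115.5, 27.2]
tcp_rot: [179.9, 0.2, 172.4]
ft_force: [-1.9, 0.3, -0.4]
finger_gap: 34.3
```

```bash
python3 - <<'E'
from h import *
for n in ['side','wrist']:
    p=optics.snapshot(n);cv2.imwrite(f'pics/{n}3.png',cv2.resize(p['color'][180:300,160:320],(800,600),interpolation=cv2.INTER_CUBIC) if n=='side' else p['color'])
print(sense()['tool_pos'],sense()['ft_force'])
E
```

```text
[509.37554015 115.45658385  27.26459276] [-1.43536473  0.1501619  -1.53932769]
```

View pics/side3.png

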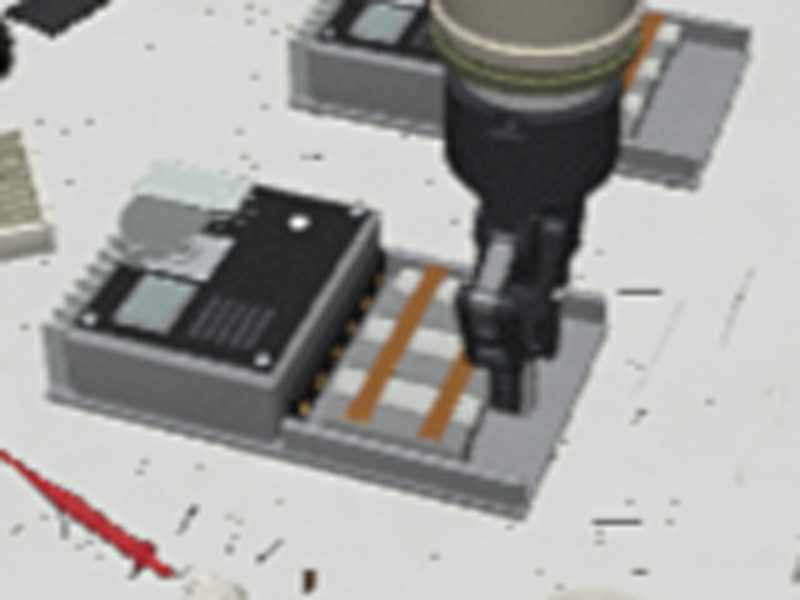

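Cells have moved to a few mm short of the contacts (gap near px (345,355)). Continue in small steps until the force rises.

Request:
apply_moves(series=[[0.4,[0.002,-0.0,0.0],0.0],[0.4,[0.004,-0.0005,0.0],0.0],[0.4,[0.004,-0.0005,0.0],0.0]])

```text
time: 5.32
tool_pos: [513.7, 114.9, 27.3]
tcp_rot: [179.9, 0.2, 172.4]
ft_force: [-1.0, 0.7, -0.7]
finger_gap: 34.3
```

Request:
apply_moves(series=[[0.4,[0.001,-0.0,0.0],0.0],[0.4,[0.002,-0.0,0.0],0.0],[0.4,[0.002,-0.0,0.0],0.0]])

```text
time: 5.7
tool_pos: [515.8, 114.9, 27.3]
tcp_rot: [179.9, 0.2, 172.3]
ft_force: [-0.8, -0.7, -0.1]
finger_gap: 34.2
```

Request:
apply_moves(series=[[0.4,[0.001,-0.0,0.0],0.0],[0.4,[0.002,-0.0,0.0],0.0],[0.4,[0.002,-0.0,0.0],0.0]])

```text
time: 6.08
tool_pos: [516.9, 114.9, 27.2]
tcp_rot: [180.0, 0.1, 172.3]
ft_force: [-9.2, 0.3, 5.2]
finger_gap: 33.8
```

```bash
python3 - <<'E'
from h import *
for n in ['side','wrist']:
    p=optics.snapshot(n);cv2.imwrite(f'pics/{n}4.png',cv2.resize(p['color'][180:300,160:320],(800,600),interpolation=cv2.INTER_CUBIC) if n=='side' else p['color'])
print(sense()['tool_pos'],sense()['ft_force'])
E
```

```text
[516.86369483 114.91099453  27.17401011] [-8.28398579 -0.54624997  5.04484394]
```

View pics/side4.png

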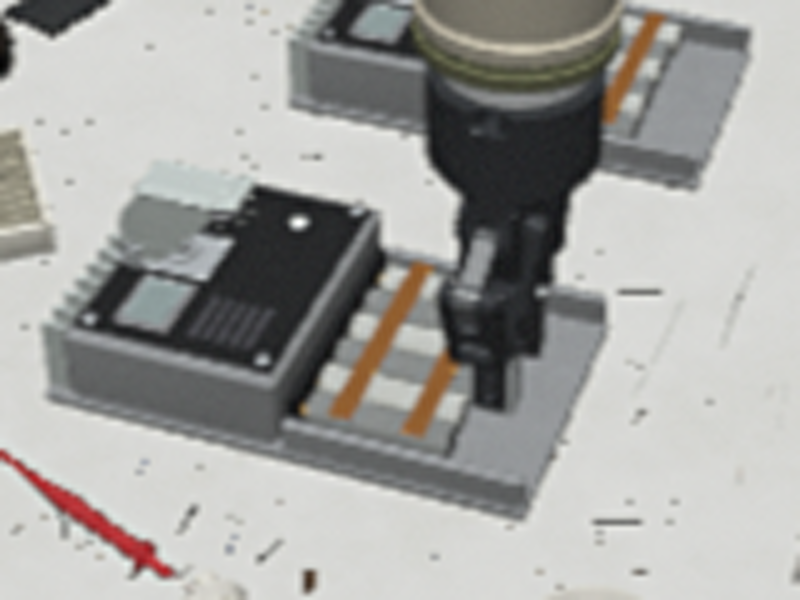

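View pics/wrist4.png

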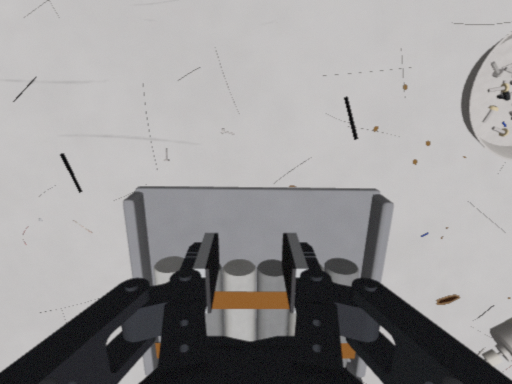

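Request:
apply_moves(series=[[0.4,[-0.005,0.0005,0.0],0.0],[0.4,[-0.015,0.002,0.0],0.0],[0.4,[-0.015,0.002,0.04],0.0],[0.4,[-0.015,0.002,0.09],0.0],[0.4,[-0.015,0.002,0.14],0.0]])

```text
time: 6.8
tool_pos: [501.3, 117.0, 168.6]
tcp_rot: [180.0, 0.1, 172.4]
ft_force: [-0.2, -0.5, -0.3]
finger_gap: 33.9
```

```bash
python3 - <<'E'
from h import *
print(r.tip_extent,[a for a in dir(r) if a[0]!='_'])
for n in ['side','top']:
    p=optics.snapshot(n); sl=(slice(180,300),slice(160,320)) if n=='side' else (slice(110,210),slice(170,320))
    cv2.imwrite(f'pics/{n}5.png',cv2.resize(p['color'][sl],(800,600) if n=='side' else (780,520),interpolation=cv2.INTER_CUBIC))
    t=sense()['tool_pos']; print(t)
    if n=='side': print([(proj(p,[t[0],t[1]+23,t[2]-d])-[160,180])*5 for d in (0,11,20)])
E
```

```text
11.0 ['PlanningError', 'tip_extent']
[505.12657559 117.55067754 176.72357979]
[array([[530.0634247 , 129.66823832]]), array([[529.3595076 , 151.53039439]]), array([[528.79075504, 169.19462937]])]
[505.62927564 117.58529985 174.42697999]
```

View pics/side5.png

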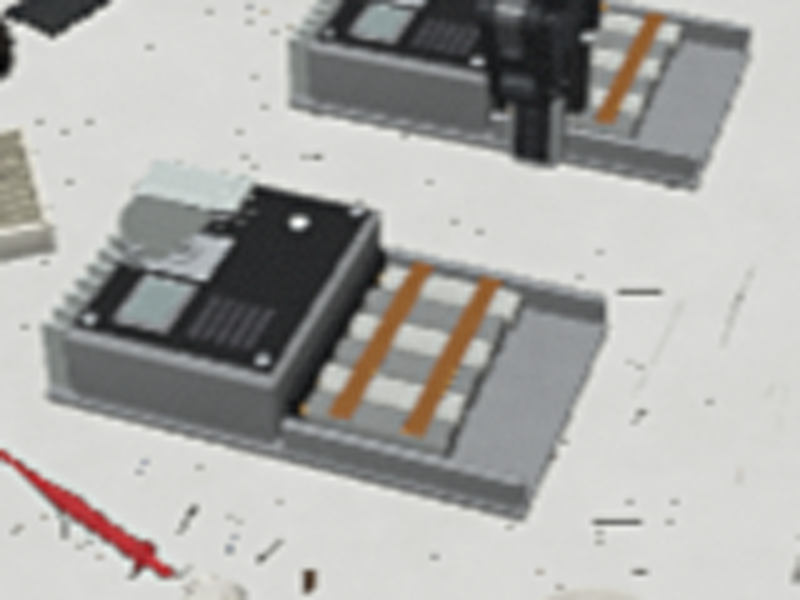

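View pics/top5.png

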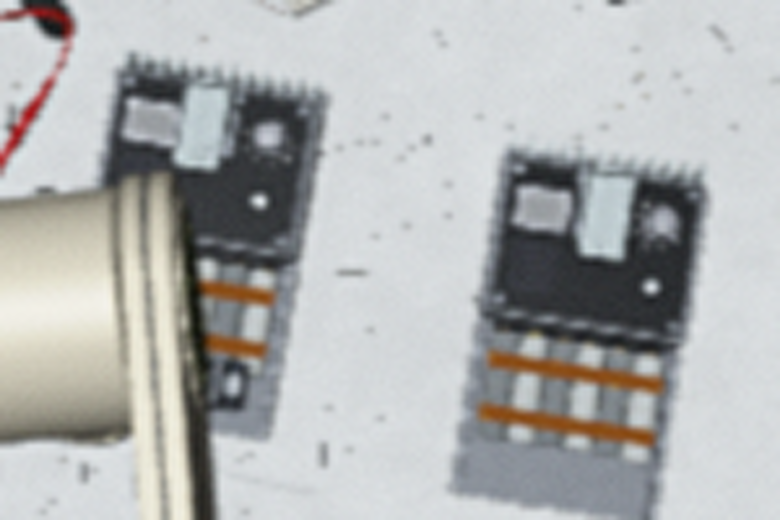

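Request:
apply_moves(series=[[0.6,[0.03,-0.015,0.0],0.0],[0.6,[0.06,-0.03,0.0],0.0],[0.6,[0.09,-0.046,-0.02],0.0],[0.6,[0.09,-0.046,-0.06],0.0],[0.6,[0.09,-0.046,-0.06],0.0]])

```text
time: 7.52
tool_pos: [592.3, 71.4, 110.1]
tcp_rot: [179.9, 0.3, 172.3]
ft_force: [-1.0, -0.6, 1.0]
finger_gap: 50.8
```

```bash
cat > look.py <<'E'
import sys
from h import *
k=sys.argv[1]
for n in ['side','wrist']:
    p=optics.snapshot(n)
    cv2.imwrite(f'pics/{n}{k}.png',cv2.resize(p['color'][185:275,150:270],(800,600),interpolation=cv2.INTER_CUBIC) if n=='side' else p['color'])
s=sense();print(s['tool_pos'].round(1),s['ft_force'].round(1),s['finger_gap'],s['time'])
v=[602,103.6,-.1322]
d=s['tool_pos'][:2]-v[:2]; c,q=np.cos(v[2]),np.sin(v[2]); print('local',c*d[0]+q*d[1],-q*d[0]+c*d[1])
E
python3 look.py 6
```

```text
[595.1  71.8 114.7] [0.2 0.4 0.8] 51.27772974031255 7.625
local -2.6241051356875156 -32.4107748204587
```

View pics/side6.png

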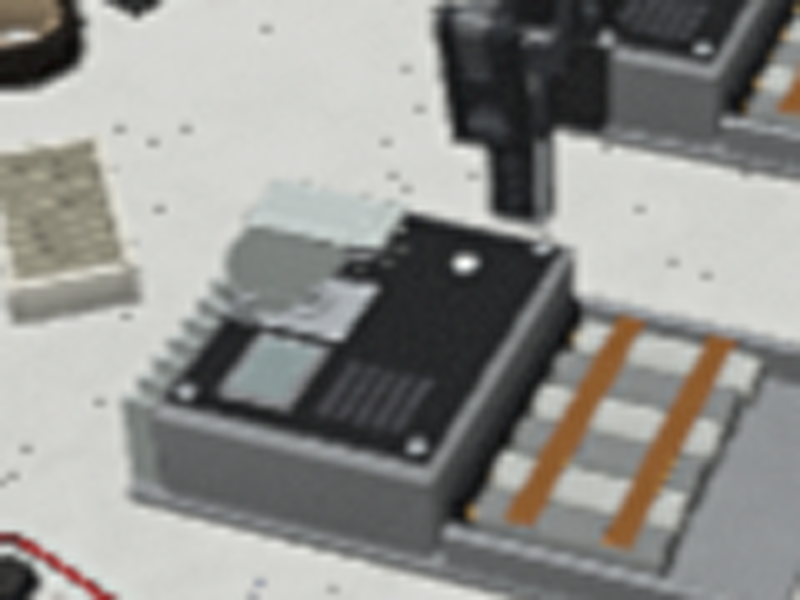

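View pics/wrist6.png

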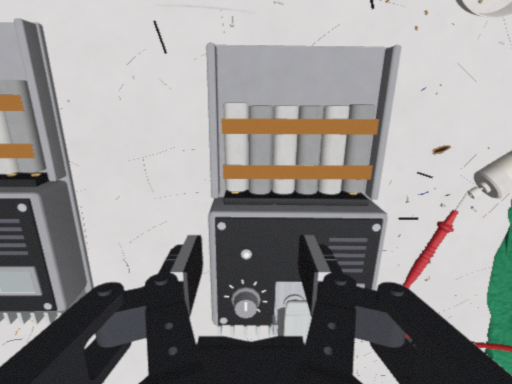

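```bash
cat > lw.py <<'E'
import sys
from h import *
p=optics.snapshot('wrist'); im=cv2.resize(p['color'][210:384,170:402],(800,600),interpolation=cv2.INTER_CUBIC); s=800/232
v=np.array([float(a) for a in sys.argv[2:5]]); c,q=np.cos(v[2]),np.sin(v[2])
def W(X): X=np.array(X,float); return np.c_[v[0]+c*X[:,0]-q*X[:,1],v[1]+q*X[:,0]+c*X[:,1],X[:,2]]
def L(pts,col):
    u=(proj(p,W(pts))-[170,210])*s; cv2.polylines(im,[u.round().astype(int).reshape(-1,1,2)],True,col,1)
L([(39.5,-13,94),(39.5,13,94),(39.5,0,94)],(0,0,255))
L([(0,-66.5,50),(0,66.5,50),(115,66.5,50),(115,-66.5,50)],(0,255,0))
L([(-115,-66.5,26),(-115,66.5,26)],(0,255,0))
t=sense()['tool_pos']; d=t[:2]-v[:2]; l=np.array([c*d[0]+q*d[1],-q*d[0]+c*d[1]]); g=sense()['finger_gap']/2
for z in(-11,-14): L([(l[0]-11,l[1]+g,t[2]+z),(l[0]+11,l[1]+g,t[2]+z),(l[0]+11,l[1]+g+8,t[2]+z),(l[0]-11,l[1]+g+8,t[2]+z)],(255,0,255))
cv2.imwrite(f'pics/lw{sys.argv[1]}.png',im); print(l,t,w(p,[0,0,0]))
E
python3 lw.py 1 602 103.6 -.1322
```

```text
[ -1.75394424 -32.19616916] [596.01741364  71.9159616  115.91150144] [515.80577885  81.63101159 246.0935884 ]
```

View pics/lw1.png

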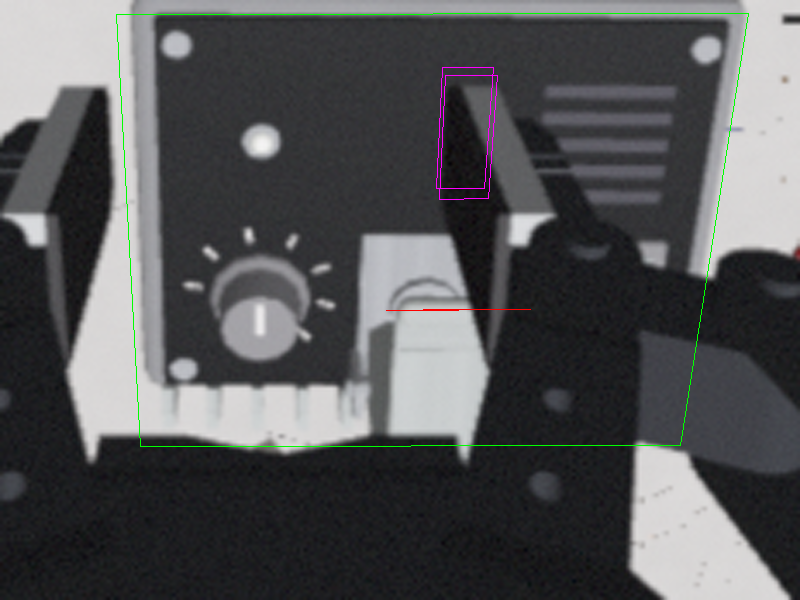

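```bash
python3 lw.py 2 600 105 -.132; python3 - <<'E'
from h import *
p=optics.snapshot('wrist'); s=800/232
for uv,z in [((397,298),94),((470,298),94),((135,8),50),((745,8),50),((260,290),50),((260,330),63)]:
    X=onplane(p,np.array(uv)/s+[170,210],z); d=X[:2]-[600,105]; c,q=np.cos(-.132),np.sin(-.132); print(uv,X.round(1),c*d[0]+q*d[1],-q*d[0]+c*d[1])
E
```

```text
[  0.92694753 -33.22446803] [596.54597868  71.94256143 116.55982006] [516.41826733  81.70970552 247.16884987]
(397, 298) [640.4  87.9  94. ] 42.2890862957065 -11.602049926941444
(470, 298) [642.2 101.2  94. ] 42.34180625264949 1.7542582586124893
(135, 8) [594.9  41.7  50. ] 3.2518470276742644 -63.39599835167415
(745, 8) [612.3 170.   50. ] 3.6022216333382193 66.00343813744018
(260, 290) [669.2  58.1  50. ] 74.76638234177193 -37.386050073410516
(260, 330) [669.7  58.2  63. ] 75.2557397768999 -37.23294385563483
```

View pics/lw2.png

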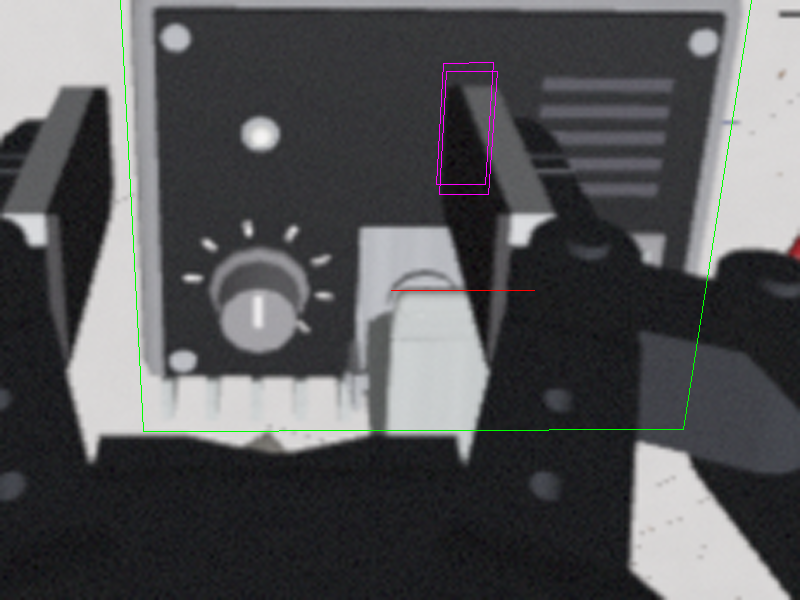

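Request:
apply_moves(series=[[0.6,[0.0,0.0035,-0.02],0.0],[0.6,[0.0,0.0035,-0.04],0.0],[0.6,[0.0,0.0035,-0.04],0.0],[0.6,[0.0,0.0035,-0.04],0.0]])

```text
time: 8.28
tool_pos: [596.4, 75.4, 76.2]
tcp_rot: [179.8, 0.9, 172.4]
ft_force: [1.1, 1.3, -1.1]
finger_gap: 51.6
```

```bash
python3 look.py 7; python3 lw.py 7 601 106 -.132
```

```text
[597.2  75.4  77.3] [ 0.1  0.3 -0.4] 51.17445939175623 8.375
local -1.0746027276975272 -28.566305067525153
[  0.33846993 -30.83263949] [597.27742576  75.39103627  77.44188567] [517.22019016  85.20227823 208.30488299]
```

View pics/side7.png

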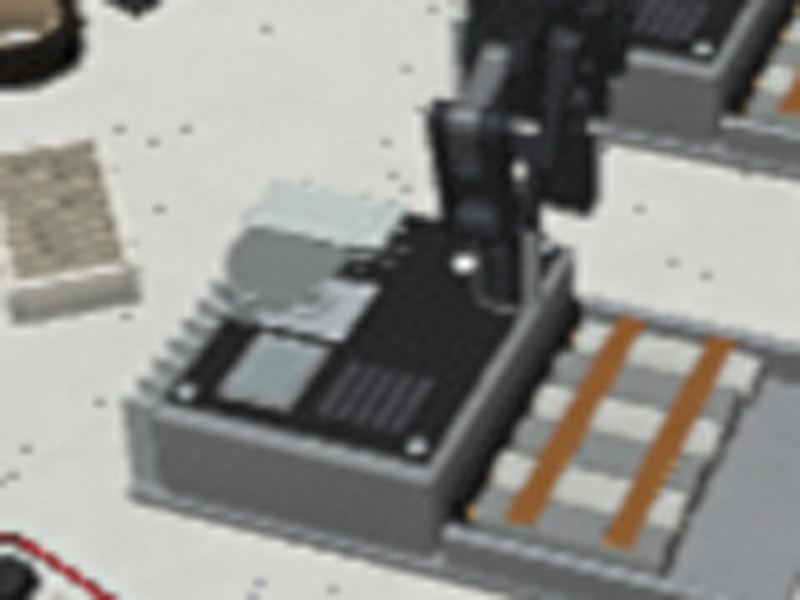

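View pics/lw7.png

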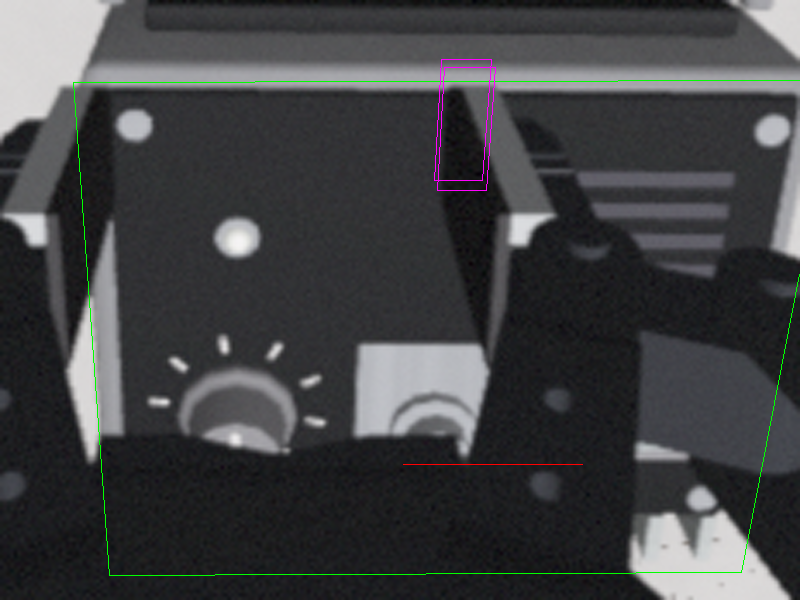

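```bash
python3 - <<'E'
from h import *
p=optics.snapshot('wrist'); s=800/232
for uv,z in [((433,415),56),((433,405),60),((358,346),51),((236,238),51),((134,125),51),((772,130),51),((470,88),65),((455,88),65),((495,88),65),((238,400),55)]:
    X=onplane(p,np.array(uv)/s+[170,210],z); d=X[:2]-[601,106]; c,q=np.cos(-.132),np.sin(-.132); print(uv,X.round(1),(c*d[0]+q*d[1]).round(1),(-q*d[0]+c*d[1]).round(1))
E
```

```text
(433, 415) [667.9  95.6  56. ] 67.7 -1.5
(433, 405) [661.6  95.5  60. ] 61.5 -2.4
(358, 346) [654.3  83.1  51. ] 55.9 -15.7
(236, 238) [627.2  63.6  51. ] 31.6 -38.6
(134, 125) [601.7  49.2  51. ] 8.2 -56.2
(772, 130) [617.9 160.6  51. ] 9.6 56.3
(470, 88) [594.9 106.2  65. ] -6.1 -0.6
(455, 88) [594.6 103.9  65. ] -6.1 -2.9
(495, 88) [595.4 110.2  65. ] -6.1 3.4
(238, 400) [660.2  59.2  55. ] 64.9 -38.6
```

Request:
apply_moves(series=[[0.6,[0.008,-0.001,-0.001],0.0],[0.6,[0.016,-0.002,-0.002],0.0],[0.6,[0.02,-0.0025,0.001],0.0],[0.6,[0.024,-0.003,0.005],0.0],[0.6,[0.027,-0.0035,0.008],0.0]])

```text
time: 9.1
tool_pos: [624.7, 71.9, 86.0]
tcp_rot: [179.7, 1.1, 172.4]
ft_force: [0.1, 0.3, 0.0]
finger_gap: 51.6
```

```bash
python3 look.py 8; python3 lw.py 8 601 106 -.132
```

```text
[624.9  71.9  86.2] [-0.5  0.2 -0.9] 51.54404915416664 9.2
local 26.904671856100244 -28.41750544599323
[ 27.8376488  -30.71879497] [624.55236333  71.88453082  85.84006539] [544.77054726  81.65877858 217.10838958]
```

View pics/side8.png

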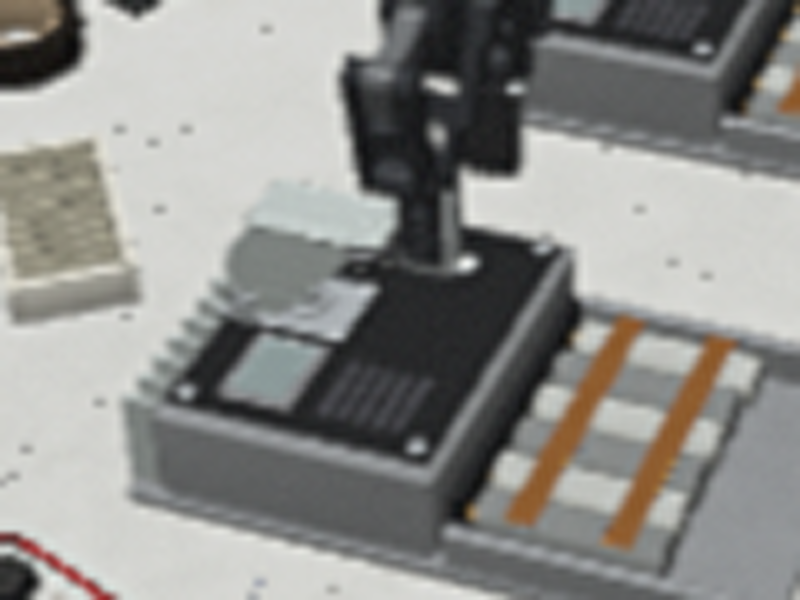

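View pics/lw8.png

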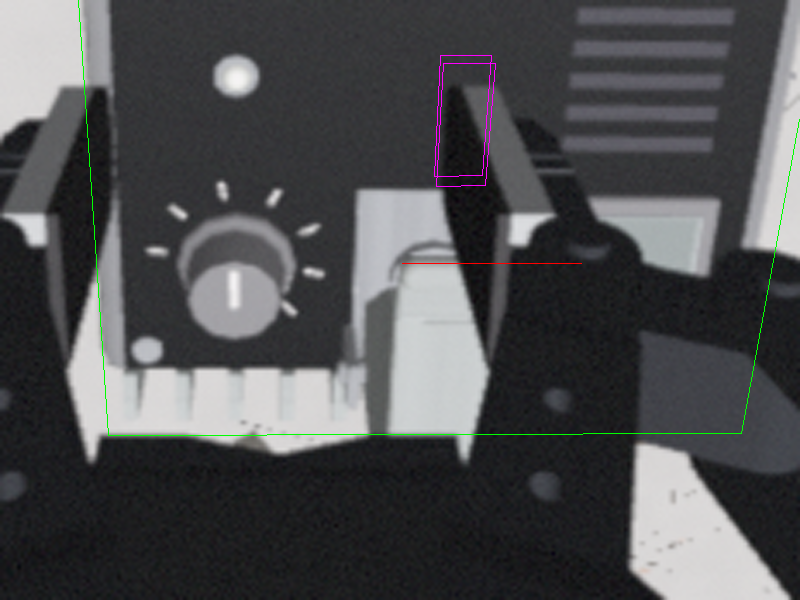

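Request:
apply_moves(series=[[0.6,[-0.003,0.0005,-0.009],0.0],[0.6,[0.0,0.0,-0.009],0.0],[0.6,[0.004,-0.0005,-0.004],0.0],[0.6,[0.008,-0.001,0.0],0.0],[0.6,[0.012,-0.0015,0.003],0.0]])

```text
time: 9.88
tool_pos: [637.3, 70.4, 89.7]
tcp_rot: [179.7, 1.1, 172.4]
ft_force: [-0.6, -0.3, 1.5]
finger_gap: 51.2
```

```bash
python3 look.py 9; python3 lw.py 9 601 106 -.132
```

```text
[637.6  70.4  89.8] [-0.8  0.1  1. ] 51.06512151808898 9.975
local 39.7086880415352 -28.255147138449406
[ 40.51500408 -30.49898851] [637.14836403  70.43386957  89.36865281] [557.33928096  80.14983467 220.64937366]
```

View pics/side9.png

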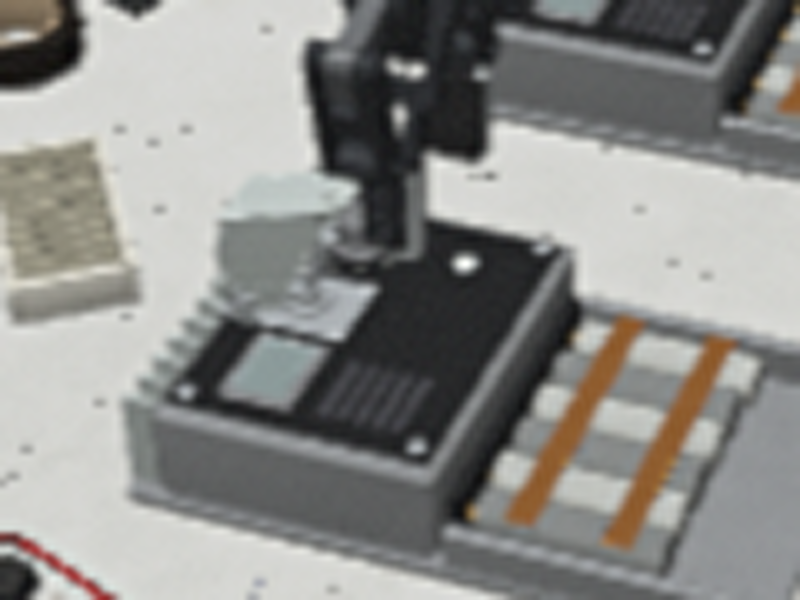

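View pics/lw9.png

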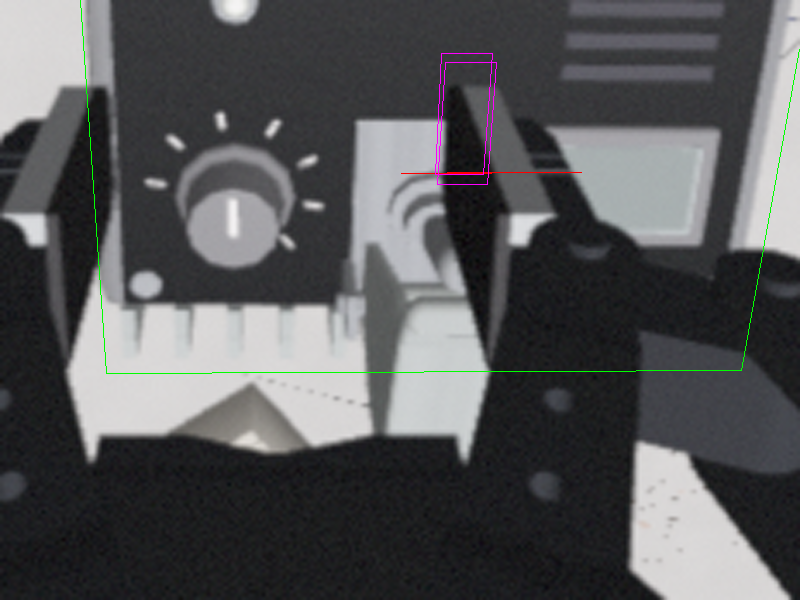

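Request:
apply_moves(series=[[0.6,[0.006,-0.001,-0.002],0.0],[0.6,[0.012,-0.0015,-0.003],0.0],[0.6,[0.018,-0.0025,-0.003],0.0],[0.6,[0.023,-0.003,-0.003],0.0],[0.6,[0.025,-0.0035,-0.003],0.0]])

```text
time: 10.65
tool_pos: [662.8, 66.7, 86.3]
tcp_rot: [179.7, 1.1, 172.4]
ft_force: [-0.5, -0.2, 1.2]
finger_gap: 51.4
```

```bash
python3 look.py 10; python3 lw.py 10 601 106 -.132
```

```text
[662.4  66.7  86.2] [-0.5 -0.2 -0.4] 51.02867281577146 10.75
local 64.75873269418062 -28.582294907858522
[ 65.80997915 -30.82168887] [662.18081621  66.78472761  86.10865572] [582.19339988  76.53916234 217.03166827]
```

View pics/side10.png

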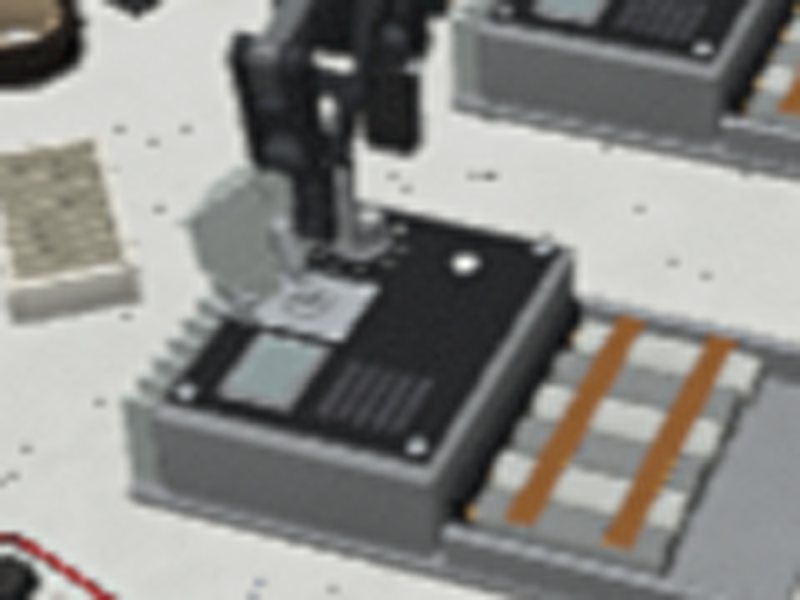

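View pics/lw10.png

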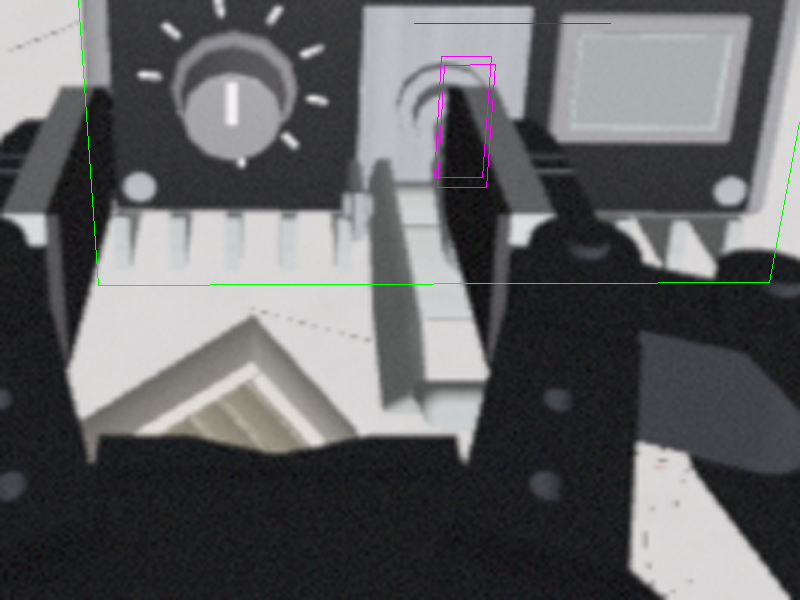

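Request:
apply_moves(series=[[0.6,[0.001,-0.0,0.0],0.0],[0.6,[-0.006,0.001,0.0],0.0],[0.6,[-0.014,0.002,0.0],0.0],[0.6,[-0.02,0.0025,0.0],0.0]])

```text
time: 11.3
tool_pos: [641.4, 69.5, 86.1]
tcp_rot: [179.7, 1.1, 172.4]
ft_force: [-0.2, 0.3, 0.6]
finger_gap: 51.0
```

```bash
python3 look.py 11; python3 lw.py 11 601 106 -.132
```

```text
[641.3  69.4  86.1] [-0.6 -0.1  0.9] 51.429369569438286 11.4
local 43.47473975864489 -28.677768350230934
[ 45.25330384 -30.95326872] [641.78565263  69.35990048  86.30161529] [561.19949753  79.22958787 217.04337272]
```

View pics/lw11.png

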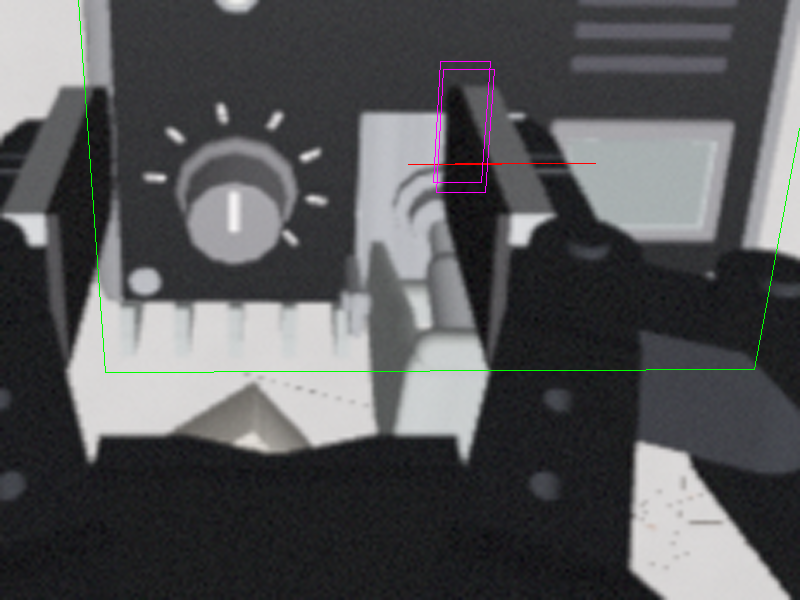

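View pics/side11.png

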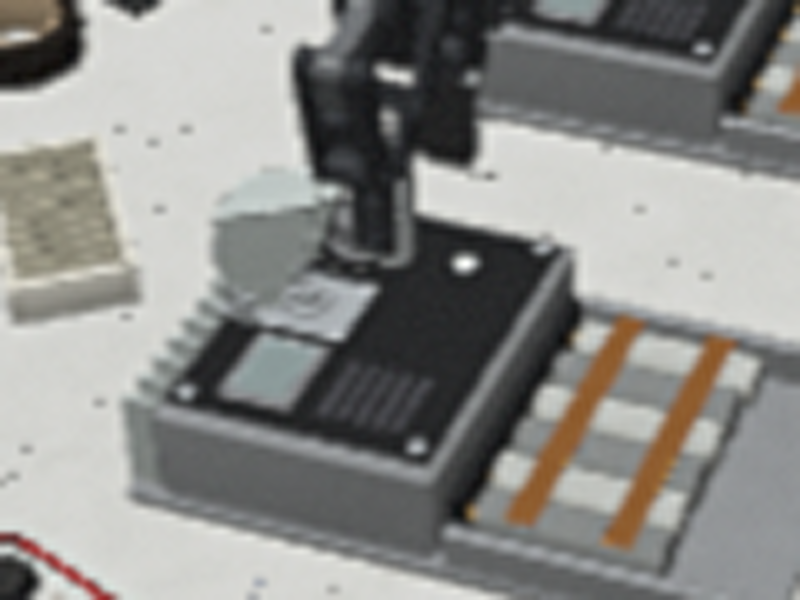

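```bash
python3 - <<'E'
from h import *
p=optics.snapshot('wrist'); s=800/232; v=[601,106,-.132]; c,q=np.cos(v[2]),np.sin(v[2])
for n,X in dict(base=(75,0,60),on=(86,0,85),off=(64,0,85)).items():
    W=[v[0]+c*X[0]-q*X[1],v[1]+q*X[0]+c*X[1],X[2]]; print(n,(proj(p,W)-[170,210])*s)
print(sense()['tool_pos'])
E
```

```text
base [[447.77117917 230.77481   ]]
on [[469.51385673 380.47735246]]
off [[477.96000042 266.70412749]]
[642.11081948  69.35305766  86.38825091]
```

The lever now runs from px (440,230) past row 330 (off would end near row 267), so the toggle is on. I'm retreating to let the guard fall.

Request:
apply_moves(series=[[0.6,[-0.008,0.001,-0.002],0.0],[0.6,[-0.016,0.002,-0.004],0.0],[0.6,[-0.026,0.0035,-0.004],0.0],[0.6,[-0.04,0.005,-0.004],0.0],[0.6,[-0.055,0.007,0.0],0.0]])

```text
time: 12.12
tool_pos: [585.9, 76.5, 86.0]
tcp_rot: [179.7, 1.1, 172.4]
ft_force: [-0.2, 0.3, 0.1]
finger_gap: 51.0
```

Request:
apply_moves(series=[[0.6,[-0.02,0.002,0.03],0.0],[0.6,[-0.04,0.005,0.08],0.0],[0.6,[-0.06,0.005,0.13],0.0],[0.6,[-0.08,0.005,0.15],0.0],[0.6,[-0.08,0.005,0.15],0.0]])

```text
time: 12.75
tool_pos: [506.2, 81.7, 238.4]
tcp_rot: [179.7, 1.4, 172.4]
ft_force: [1.6, -0.2, -1.5]
finger_gap: 51.3
```

```bash
python3 look.py 12; python3 - <<'E'
from h import *
p=optics.snapshot('top'); cv2.imwrite('pics/top12.png',cv2.resize(p['color'],(800,600),interpolation=cv2.INTER_CUBIC))
E
```

```text
[505.7  81.5 235.3] [-0.1  0.5 -0.2] 51.14651147413115 12.85
local -92.50450043521862 -34.6361064434772
```

View pics/side12.png

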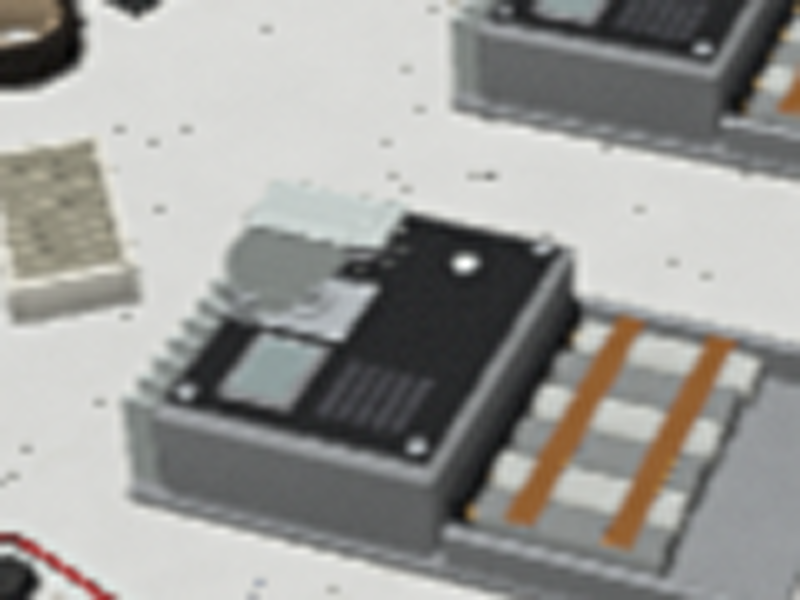

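View pics/wrist12.png

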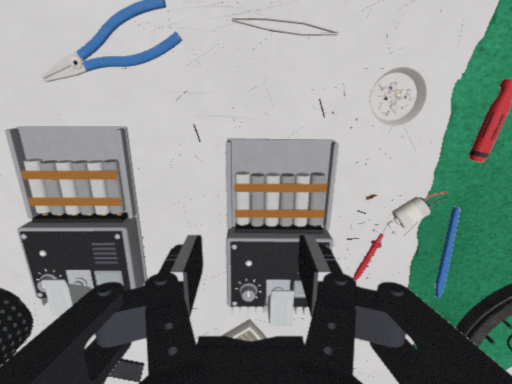

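View pics/top12.png

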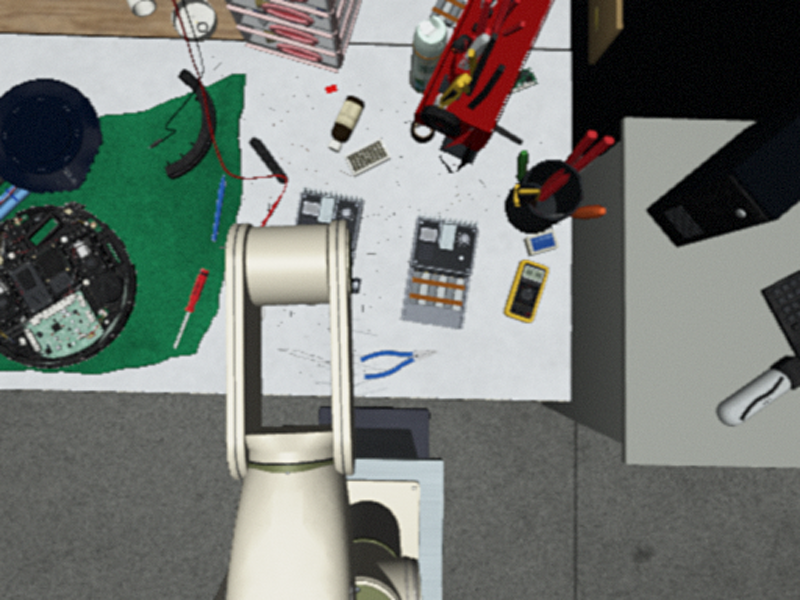

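The guard is shut, the cells of both testers sit the same way against their contacts, and nothing else has moved.

```bash
python3 -c "
from bench import hand_in; print(hand_in())"
```

```text
the job is handed in; nothing more can be done
None
```

I did the whole job on tester_a, the left tester, and handed it in at about 13 s of the 42 s allowed. `hand_in` reports no verdict, so the result below rests on my own checks.

**What I did**
- **Cells:** I pushed the row home with the half-open fingers until the force rose to about 9 N.
- **Guard and toggle:** I pushed one finger back under the guard's lip, which lifted the guard. With the guard held up I carried on to flip the toggle, then drew back so the guard dropped shut.

**What my last checks showed**
- **Cells:** they sit against the contacts, lined up as in tester_b.
- **Toggle:** with the guard still partly up, the lever was seen leaning back to on. The view was partly hidden by the finger and guard, and it can't be seen now that the guard is shut.
- **Guard:** it looks the same in the side picture as it did before I started.
- **Other things:** tester_b and the bystanders look undisturbed, and the arm is clear of everything.

**Disagreements:** the wrist camera put the tester about 2 mm to the left (+y) of the top and side camera fit. I used the wrist camera for the finger alignment. The cells also reached their stop about 3 mm farther along than that fit predicted.

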